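# Square up a cast on the curing unit's tray, then hold its sprung hatch below balance

### The job

Get the light-curing unit ready to load: on its drawn-out tray, push the cast's blue carrier plate home into the corner of the two black stops, so that two of its edges lie flush along both. Then lift the amber hatch by its grab bar past its balance point, where the gas struts begin to carry it, without letting it fly up to its end stop, and ease it back until the bar is 1 to 5 cm below its height at balance, so that it would fall shut by itself once let go. Finish while still holding the bar there, quite still, so I can slide the tray in; keep the cast in its corner and do not disturb the bottle, the dish and the wax sheets.

Things in the scene. Friction and masses are not known exactly. Their poses are not given: they have to be found in the camera images.
- curing_unit: Light-curing unit, fixed: white housing 185 x 250 x 140 mm with an amber hatch; in front a fixed, drawn-out aluminium tray. Origin on the worktop under the housing's middle, x to its back, y left, z up. Tray top z = 0.034, x -0.30 to -0.10, y +-0.10. Black stop rails on it, 9 mm high, 7 thick: rear stop face x = -0.180 (y -0.067 to 0.083), side stop face y = -0.072 (x -0.282 to -0.187).
- stop_corner (a point): The inner corner of the two stops at tray height: the point (-0.180, -0.072, 0.034) of the unit. Its axes are the unit's.
- carrier: Loose blue plate 64 (x) x 70 (y) x 10 mm with a white dental cast (55 x 60, 30 mm high) fixed on top; 0.15 to 0.25 kg. Origin mid-underside. Starts flat on the tray, 7 to 35 mm short of the rear stop, over 15 mm left of the side stop, turned up to 0.28 rad. +x edge goes against the rear stop, -y edge against the side stop; home, its origin is at (-0.212, -0.037, 0.034) of the unit.
- carrier_corner (a point): The plate's corner at its +x and -y edges, on the underside: (0.032, -0.035, 0) of the carrier. Home, it coincides with stop_corner.
- hatch_swing (a joint): Opening of the hatch, rad: 0 shut (start), grows as its front is lifted; end stop 1.35. 0.9 kg, helped by two damped gas struts. Balance point 0.85: below it the hatch falls shut when let go, above it rises to the stop by itself. Lifting at the bar takes about 3 N from shut, fading to nothing at balance. Past balance counts from 0.93 on; hold between 0.57 and 0.815.
- hatch: Amber hatch with a steel grab bar (10 mm round, 116 long, along the unit's y). Origin mid-bar; shut: at (-0.145, 0, 0.092) of the unit, 40 mm clear of the front pane. Hinge line along y through (0.070, 0, 0.135) of the unit. At opening q the bar lies 0.219 cos(q-0.197) in front of the hinge, 0.219 sin(q-0.197) above it: z 0.268 at balance. It turns in a grip taken from above.
- bottle: Bystander: small black dropper bottle with an orange cap, 21 mm across, 56 mm high, standing on the worktop left of the tray. Origin under its middle.
- dish: Bystander: white glass dappen dish, 35 mm across, 22 mm high, on the worktop left of the tray. Origin under its middle.
- wax: Bystander: two pink wax sheets, 96 x 67 x 6 mm, lying on the worktop right of the tray. Origin under their middle.

How it is judged:
On the way, in this order (a step that is already met when the one before it is completed fails the run):
1. the carrier's two edges lie flush against both stops (x of carrier_corner in the frame of stop_corner between -0.0025 and 0.003 m and y of carrier_corner in the frame of stop_corner between -0.003 and 0.0025 m and angle between the x axis of carrier and the x axis of curing_unit, either way round below 0.035 rad and angle between carrier's own z axis and vertical below 0.05 rad and z of carrier_corner in the frame of stop_corner below 0.003 m), for 0.2 s.
2. the hatch is lifted past its balance point, to 0.93 rad or more (value of joint hatch_swing above 0.93 rad), for 0.1 s.
At the end, for the whole second after the job is handed in: The fingers hold the grab bar (more than 1 N) with the hatch still (under 0.05 rad/s) at 0.57 to 0.815 rad, just below the balance point at 0.85 rad; the carrier lies at rest and untouched, flat on the tray, its corner within 2.5 mm of both stops and turned by less than 0.035 rad to them (all of step 1 and value of joint hatch_swing between 0.57 and 0.815 rad and velocity of joint hatch_swing between -0.05 and 0.05 rad/s and contact force between the fingers and hatch above 1 N and contact force between each of the arm, the fingers and carrier below 0.1 N and linear speed of carrier below 0.01 m/s); the arm keeps its last pose, push and grip.
It fails at once if the hatch runs up to its end stop (opening over 1.3 rad) (value of joint hatch_swing above 1.3 rad).
It fails at once if the bottle, the dish or the wax sheets are moved by more than 20 mm or the bottle is tipped (distance of any of bottle, dish, wax from where it was at the start of the episode above 0.02 m or angle between bottle's own z axis and vertical above 0.4 rad).
It fails at once if the cast is tipped (angle between carrier's own z axis and vertical above 0.5 rad).
It also fails if it takes over 59 s, if anything falls off the work surface, if the arm or the gripper's body presses on something with over 40 N, if the wrist force passes 120 N, or if a joint passes its speed limit or range.

### The arm

A 6-joint arm with a two-finger parallel gripper is mounted at the origin on a cart in front of the work surface, level with it; the furniture and walls round the work are solid. World frame = base frame: x ahead of the robot, y to its left, z up, the work surface at z = 0. Lengths are in m, angles in rad, forces in N, time in s.
With the tool pointing down it reaches from about 0.25 to 0.775 m from the base axis. Payload 4 kg.
Tool frame: the origin (TCP) lies at the very end of the fingers, on their centre line; the grasp point (between the pads) lies 19 mm behind it (tcp_to_grasp is the distance from the TCP to the grasp point, in m); z points along the fingers, y is the line along which they close (so a half turn about z gives the same grasp; the last joint's range is limited). The gripper opens to 94 mm and grips with 3 to 60 N. Pads are 16 mm wide; open, the fingers measure 119 mm over their backs; the gripper's body (75 mm by 177 mm) begins 78 mm behind the grasp point.
Start: joints at [-1.382, 0.087, 1.371, -0, 1.684, -0.103], TCP at [0.158, -0.527, 0.206] pointing down, gripper open.
Joint ranges: [-3.1, 3.1], [-0.76, 2.03], [0.27, 2.55], [-1.08, 4.22], [0.17, 2.65], [-2.57, 2.57]. Speed limits (rad/s): [2.79, 2.79, 3.14, 3.14, 3.14, 3.14].

### API

Orientations are given as [roll, pitch, yaw] about the fixed x, y, z axes, in that order (R = Rz(yaw) Ry(pitch) Rx(roll)).
In Python, from bench import * gives the robot as it stands.
- The arm moves only by the shell command python3 -m creep, which reads ROWS from standard input. ROWS is a JSON list that holds a single list of rows (three levels of brackets), with 1 to 20 rows, each of 5 numbers: the finger opening in m, then dx, dy, dz in fractions of the full range, 1 being 0.2 m, then a turn about the tool's z in a scale on which 1.0 is pi rad; each row shifts and turns the commanded pose from where the row before left it, along the tool's axes as they then stand; what a row does not reach is not made up. A row lasts 1/12 s, in which the tool goes at most 0.0417 m and 0.125 rad, less where a joint would pass 70% of its speed; a pose out of reach is approached as far as the arm can. The fingers move at their own pace and stop on an object; the grip force is fixed at half the most. Time passes only in rows, so rows that do not move let the fingers close. It prints the time, the measured TCP pose, the force, the opening and the grip force at its end. A shift or turn number past 1, either way, is cut back to 1. Input that does not fit is refused with a message, and nothing moves.
- get_obs(): the state, without advancing time (a new reading comes with each control period).
- snapshot(name): name is "scene" or "top" or "wrist"; returns a dict with "color" (480x640x3 uint8, blue, green, red), "fx", "fy", "cx", "cy" (pixels), "extrinsics" (4x4, takes a point from world to camera coordinates). Camera axes: x right, y down, z forward; pixel columns grow to the right and rows downward; lengths in m; the calibration is good to about 2 mm. The wrist camera is an equidistant fisheye: a pixel r from the principal point sees the ray r / f radians off the axis. A picture is of the moment at which its call begins. There is no depth.
- close_job(): hands the job in; it is judged then, once.
The state is a dict: "time": time; "joint_positions": joint angles; "qvel": joint speeds; "joint_torque": joint torques, N m; "tool_pos": TCP position; "ee_rot": TCP orientation; "wrist_force": force on the tool from outside, world axes, zero at the start; "wrist_torque": the same for the moment, N m; "width": finger opening in m; "finger_force": force on a finger pad.
Only numpy, scipy, OpenCV 4.12 (cv2) and the standard library are available. Lean on these libraries where they do the work, as an engineer would, in place of code of your own. Each camera call takes 0.05 s, during which the arm holds its last target. There are 200 camera calls.

## Working session

There is one attempt and no reset: what is moved stays moved. The work goes in short steps, Python scripts to look and compute and a shell command to move; the robot and the scene stay as the last step left them, time stands still between calls to the robot, and variables do not carry over. Pictures are saved under pics/ and viewed, at most 10 in all, crops included, and the job is handed in when it is done.

```bash
mkdir -p pics; python3 - <<'E'
from bench import *
import cv2
o=get_obs();print(o)
for n in("scene","top"):
    s=snapshot(n);cv2.imwrite(f"pics/{n}0.png",s["color"]);print(n,s["fx"],s["fy"],s["cx"],s["cy"],s["extrinsics"])
E
```

```text
{'time': 0.0, 'joint_positions': array([-1.38209276e+00,  8.79622321e-02,  1.37223581e+00,  3.87240796e-05,
        1.68360516e+00, -1.03106704e-01]), 'qvel': array([-1.95804695e-03,  1.44358732e-03,  1.18766283e-03, -8.04119020e-08,
        1.99460380e-04,  1.24924982e-03]), 'joint_torque': array([-1.40768825e-03, -3.40189826e+01, -3.02428114e+01,  7.15374621e-02,
        3.29684909e-02, -1.59785732e-04]), 'tool_pos': array([ 0.15812967, -0.52620819,  0.20430959]), 'ee_rot': array([-3.13939780e+00, -2.65802084e-04,  2.91814295e-01]), 'wrist_force': array([-0.01332043, -0.1906093 , -0.24381698]), 'wrist_torque': array([ 0.00611722, -0.01230399,  0.03331264]), 'finger_force': 0.0, 'width': 0.09381683677459257}
scene 561.242241560474 561.242241560474 320.0778525448353 228.24293689890445 [[-0.77479067 -0.63221677  0.00117171  0.41477309]
 [-0.4988353   0.61018906 -0.61549383  0.42676941]
 [ 0.38841056 -0.47746336 -0.78814083  0.81057456]
 [ 0.          0.          0.          1.        ]]
top 455.9784345590628 455.9784345590628 319.3805543200009 238.81454308655455 [[ 0.02901896 -0.99947335 -0.0145233  -0.1008787 ]
 [-0.98346894 -0.02595023 -0.17920778  0.62338608]
 [ 0.17873651  0.01948364 -0.98370404  0.83864393]
 [ 0.          0.          0.          1.        ]]
```

View pics/top0.png

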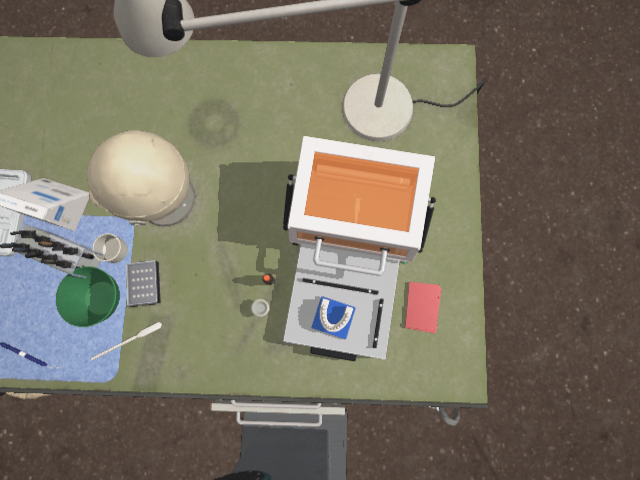

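View pics/scene0.png

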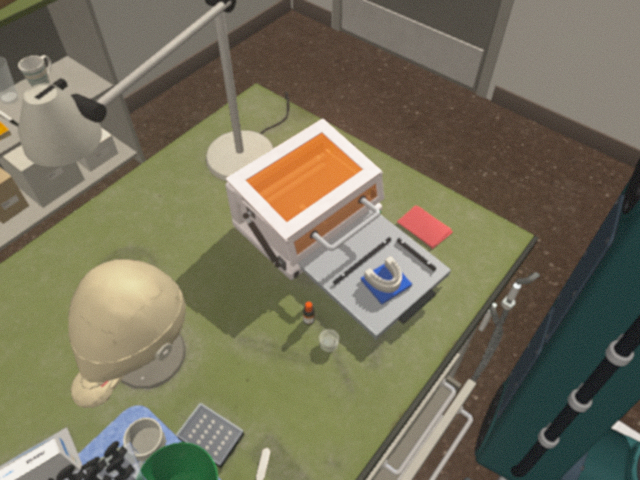

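The top view shows the unit (housing ~(362,200)), the bar at ~(350,268), the rear stop (303,280)-(378,291), the side stop ~(379,322) and the blue plate ~(333,318). The bottle is at (267,279), the dish at (260,308) and the wax at (423,307). The scene view shows the same things, with the plate at (386,280). I'll enlarge both.

```bash
python3 - <<'E'
import cv2
t=cv2.imread("pics/top0.png")[230:365,270:450]; cv2.imwrite("pics/topc.png",cv2.resize(t,None,fx=4.4,fy=4.4,interpolation=cv2.INTER_CUBIC))
t=cv2.imread("pics/scene0.png")[185:335,290:460]; cv2.imwrite("pics/scenec.png",cv2.resize(t,None,fx=4,fy=4,interpolation=cv2.INTER_CUBIC))
E
```

```text
(no output)
```

View pics/topc.png

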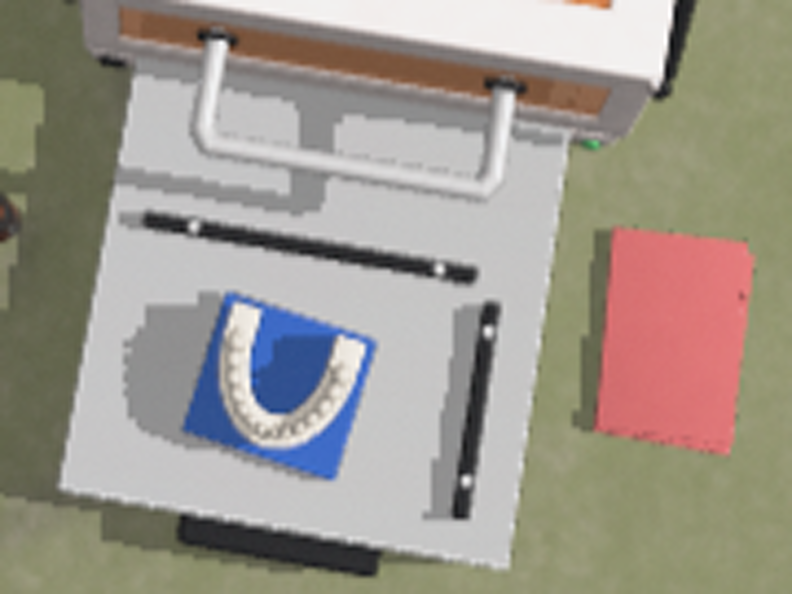

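View pics/scenec.png

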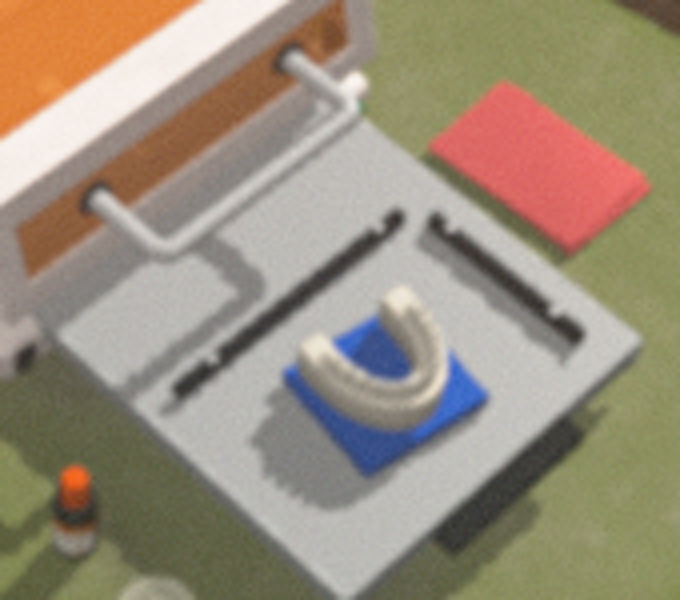

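The crops show these points:

| Point | Top crop | Scene crop |
|---|---|---|
| Plate top, rear-left | (232,292) | (286,375) |
| Plate top, rear-right | (376,343) | not visible |
| Plate top, front-right | (335,479) | (488,396) |
| Plate top, front-left | (185,430) | (368,472) |
| Tray, front-right | (510,569) | (640,338) |
| Bar end, left | (205,140) | (165,245) |
| Bar end, right | (487,190) | (355,108) |

Next I triangulate these and fit the poses.

```bash
cat > geo.py <<'E'
import numpy as np
from scipy.optimize import least_squares
E_s=np.array([[-0.77479067,-0.63221677,0.00117171,0.41477309],[-0.4988353,0.61018906,-0.61549383,0.42676941],[0.38841056,-0.47746336,-0.78814083,0.81057456]])
E_t=np.array([[0.02901896,-0.99947335,-0.0145233,-0.1008787],[-0.98346894,-0.02595023,-0.17920778,0.62338608],[0.17873651,0.01948364,-0.98370404,0.83864393]])
C={'s':(561.242,320.078,228.243,E_s,4,290,185),'t':(455.978,319.381,238.815,E_t,4.4,270,230)}
def px(c,u,v):
    s,a,b=C[c][4:]; return np.array([(u+.5)/s-.5+a,(v+.5)/s-.5+b])
def proj(c,P):
    f,cx,cy,E=C[c][:4]; q=np.atleast_2d(P)@E[:,:3].T+E[:,3]; return q[:,:2]/q[:,2:]*f+[cx,cy]
def tri(a,b):
    r=least_squares(lambda P:np.r_[proj('t',P)[0]-px('t',*a),proj('s',P)[0]-px('s',*b)],[.5,-.2,.05]); return r.x,np.abs(r.fun).max()
def back(c,uv,z):
    f,cx,cy,E=C[c][:4]; p=px(c,*uv); d=E[:,:3].T@np.r_[(p-[cx,cy])/f,1]; o=-E[:,:3].T@E[:,3]; return o+d*(z-o[2])/d[2]
def pose2d(obs,z0=0):  # obs: cam, uv, local xyz ; solve x,y,yaw
    def w(p,l): c,s=np.cos(p[2]),np.sin(p[2]); return [p[0]+c*l[0]-s*l[1],p[1]+s*l[0]+c*l[1],l[2]+z0]
    r=least_squares(lambda p:np.concatenate([proj(c,w(p,l))[0]-px(c,*uv) for c,uv,l in obs]),[.5,-.2,0],loss='soft_l1'); return r.x,r.fun.reshape(-1,2).round(1).tolist()
E
python3 - <<'E'
from geo import *
for n,a,b in [('plate RL',(232,292),(286,375)),('FR',(335,479),(488,396)),('FL',(185,430),(368,472)),('tray FR',(510,569),(640,338)),('barL',(205,140),(165,245)),('barR',(487,190),(355,108)),('rearstopL',(145,217),(180,388)),('rearstopR',(477,273),(400,215))]:
    P,e=tri(a,b);print(n,P.round(4),round(e,2))
u=pose2d([('t',(62,490),(-.3,.1,.034)),('t',(510,569),(-.3,-.1,.034)),('s',(640,338),(-.3,-.1,.034)),('t',(491,302),(-.187,-.0755,.043)),('t',(461,518),(-.282,-.0755,.043)),('t',(145,217),(-.1765,.083,.043)),('t',(477,273),(-.1765,-.067,.043)),('s',(400,213),(-.1765,-.067,.043)),('s',(180,385),(-.1765,.083,.043)),
('t',(205,140),(-.145,.058,.092)),('t',(487,190),(-.145,-.058,.092)),('s',(165,245),(-.145,.058,.092)),('s',(355,108),(-.145,-.058,.092))]);print(u)
c=pose2d([('t',(232,292),(.032,.035,.044)),('t',(376,343),(.032,-.035,.044)),('t',(335,479),(-.032,-.035,.044)),('t',(185,430),(-.032,.035,.044)),('s',(286,375),(.032,.035,.044)),('s',(488,396),(-.032,-.035,.044)),('s',(368,472),(-.032,.035,.044))]);print(c)
(x,y,t),(cx,cy,ct)=u[0],c[0]
R=np.array([[np.cos(t),-np.sin(t)],[np.sin(t),np.cos(t)]])
print('carrier in unit',R.T@(np.array([cx,cy])-[x,y]),ct-t)
print('stop corner',R@[-.18,-.072]+[x,y],'home',R@[-.212,-.037]+[x,y],'bar',R@[-.145,0]+[x,y])
E
```

```text
plate RL [ 0.5151 -0.0927  0.0352] 0.42
FR [ 0.4357 -0.1396  0.0391] 0.1
FL [ 0.4549 -0.0734  0.0383] 0.02
tray FR [ 0.4    -0.2166  0.0307] 0.32
barL [ 0.5758 -0.0797  0.0969] 0.02
barR [ 0.5577 -0.1987  0.0949] 0.21
rearstopL [ 0.5464 -0.0533  0.0412] 0.66
rearstopR [ 0.527  -0.2014  0.0349] 0.23
(array([ 0.71065092, -0.16004334, -0.1438256 ]), [[-1.0, -0.4], [-0.2, 0.1], [0.7, -0.6], [0.7, -0.2], [0.1, 0.2], [-0.0, -0.2], [0.4, 0.3], [0.3, -1.8], [-1.5, -0.1], [1.2, 0.5], [-1.2, -0.3], [0.9, 1.0], [-1.5, 1.3]])
(array([ 0.47462679, -0.1143175 , -0.28986608]), [[-1.3, 0.0], [0.4, -0.2], [-0.3, 1.1], [-1.0, 0.5], [-1.2, -1.8], [0.8, -0.6], [0.1, -0.7]])
carrier in unit [-0.24014106  0.01142432] -0.14604048447268053
stop corner [ 0.52218966 -0.20550048] home [ 0.49553662 -0.16627529] bar [ 0.56714806 -0.13926045]
```

Careful with the scale: shifts go in shares of 0.2 m and turns go in shares of pi rad. That gives: 0.1164 rad is 0.0371.

```bash
cat > go.py <<'E'
import sys
from bench import *
import numpy as np
from scipy.spatial.transform import Rotation as Ro
def to(x,y,z,yaw):
    o=get_obs(); R=Ro.from_euler('xyz',o['ee_rot']).as_matrix()
    Rd=Ro.from_euler('xyz',[np.pi,0,yaw]).as_matrix()
    d=np.array([x,y,z])-o['tool_pos']
    print('now',o['tool_pos'].round(4),o['ee_rot'].round(4),'shift now-axes',(R.T@d).round(4),'after-turn axes',(Rd.T@d).round(4),'turn',round(-(yaw-o['ee_rot'][2]),4),'F',o['wrist_force'].round(1))
if __name__=='__main__': to(*map(float,sys.argv[1:]))
E
echo '[[[0.094, 0, 0, 0, 0.0371], [0.094, 0, 0, 0, 0.0371], [0.094, 0, 0, 0, 0.0371], [0.094, 0, 0, 0, 0.0371], [0.094, 0, 0, 0, 0.0371], [0.094, 0, 0, 0, 0], [0.094, 0, 0, 0, 0]]]' | python3 -m creep ; python3 go.py .4804 -.116 .12 -.29
```

```text
time: 0.68
tool_pos: [0.1582, -0.5265, 0.205]
ee_rot: [-3.141, 0.0, -0.287]
wrist_force: [0.5, 0.4, 0.1]
width: 0.0939
finger_force: 0.0
now [ 0.1582 -0.5265  0.205 ] [-3.1408e+00  4.0000e-04 -2.8730e-01] shift now-axes [ 0.1928 -0.4849  0.0853] after-turn axes [ 0.1914 -0.4855  0.085 ] turn 0.0027 F [0.5 0.4 0.1]
```

In the tool's units: -0.0373 m is -0.1865, 0.0284 m is 0.142, 0.0027 rad is 0.0009.

```bash
echo '[[[0.094, 0.074, -0.1865, 0, 0], [0.094, 0.074, -0.1865, 0, 0], [0.094, 0.074, -0.1865, 0, 0], [0.094, 0.074, -0.1865, 0, 0], [0.094, 0.074, -0.1865, 0, 0], [0.094, 0.074, -0.1865, 0, 0], [0.094, 0.074, -0.1865, 0, 0], [0.094, 0.074, -0.1865, 0, 0], [0.094, 0.074, -0.1865, 0, 0], [0.094, 0.074, -0.1865, 0, 0], [0.094, 0.074, -0.1865, 0, 0], [0.094, 0.074, -0.1865, 0, 0], [0.094, 0.074, -0.1865, 0, 0], [0.094, 0, 0, 0.1415, 0], [0.094, 0, 0, 0.1415, 0], [0.094, 0, 0, 0.142, 0.0009], [0.094, 0, 0, 0, 0], [0.094, 0, 0, 0, 0], [0.094, 0, 0, 0, 0]]]' | python3 -m creep ; python3 go.py .4804 -.116 .12 -.29
python3 - <<'E'
from bench import *
import cv2,json
s=snapshot("wrist");cv2.imwrite("pics/w1.png",s["color"]);print(s["fx"],s["cx"],s["cy"],s["extrinsics"].tolist())
E
```

```text
time: 2.27
tool_pos: [0.4821, -0.1177, 0.1221]
ee_rot: [3.141, -0.002, -0.292]
wrist_force: [-0.0, 0.4, 0.1]
width: 0.0939
finger_force: 0.0
now [ 0.4821 -0.1177  0.1221] [ 3.1414e+00 -2.2000e-03 -2.9210e-01] shift now-axes [-0.0021 -0.0011  0.002 ] after-turn axes [-0.0021 -0.0011  0.0021] turn -0.0021 F [-0.   0.4  0.1]
371.64829954431775 313.78241835401946 241.10211915942256 [[-0.2874673193582769, -0.9577903537888999, -0.00042248065465185614, 0.027586751846913428], [-0.9238329409705908, 0.2771590123742765, 0.26403707890625355, 0.4720281100006864], [-0.2527750728980172, 0.07629233283006062, -0.9645124376972817, 0.44184910448513776], [0.0, 0.0, 0.0, 1.0]]
```

View pics/w1.png

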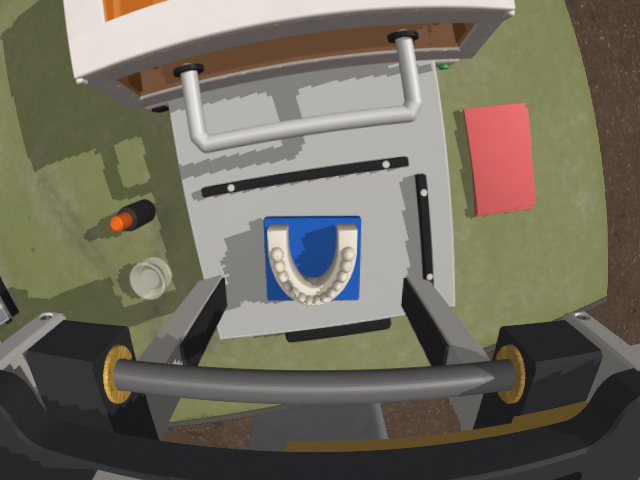

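The wrist view shows the plate's top corners at (264,217), (361,216), (361,300) and (266,300), nearly square to the tool. The rear stop runs (203,191)-(408,161), the side stop (421,177)-(430,280), and the bar ends are at (203,143) and (413,111). I'll refine the fit with these.

```bash
cat > wf.py <<'E'
import numpy as np
from scipy.optimize import least_squares
class W:
    def __init__(s,f,cx,cy,E): s.f,s.c,s.E=f,np.array([cx,cy]),np.array(E)[:3]
    def proj(s,P):
        q=s.E[:,:3]@np.array(P)+s.E[:,3]; r=np.hypot(q[0],q[1]); return s.c+s.f*np.arctan2(r,q[2])*q[:2]/r
    def fit(s,obs,p0=(.5,-.15,-.2)):
        def w(p,l): c,n=np.cos(p[2]),np.sin(p[2]); return [p[0]+c*l[0]-n*l[1],p[1]+n*l[0]+c*l[1],l[2]]
        r=least_squares(lambda p:np.concatenate([s.proj(w(p,l))-uv for uv,l in obs]),p0,loss='soft_l1'); return r.x,r.fun.reshape(-1,2).round(1).tolist()
    def back(s,uv,z):
        return least_squares(lambda p:s.proj([*p,z])-uv,[.5,-.15]).x
def rel(u,c):
    t=u[2];R=np.array([[np.cos(t),-np.sin(t)],[np.sin(t),np.cos(t)]]); return R.T@(np.array(c[:2])-u[:2]),c[2]-t,R
E
python3 - <<'E'
from wf import *
w=W(371.648,313.782,241.102,[[-0.2874673193582769,-0.9577903537888999,-0.00042248065465185614,0.027586751846913428],[-0.9238329409705908,0.2771590123742765,0.26403707890625355,0.4720281100006864],[-0.2527750728980172,0.07629233283006062,-0.9645124376972817,0.44184910448513776]])
u=w.fit([((203,191),(-.1765,.083,.043)),((408,161),(-.1765,-.067,.043)),((421,176),(-.187,-.0755,.043)),((454,305),(-.3,-.1,.034)),((221,338),(-.3,.1,.034))]);print(u)
c=w.fit([((264,217),(.032,.035,.044)),((361,216),(.032,-.035,.044)),((361,300),(-.032,-.035,.044)),((266,300),(-.032,.035,.044))]);print(c)
a,b,R=rel(u[0],c[0]);print(a,b,'home',R@[-.212,-.037]+u[0][:2],'bar exp',R@[-.145,0]+u[0][:2],'bar seen z.092',w.back((203,143),.092),w.back((413,111),.092))
E
```

```text
(array([ 0.70929103, -0.15828412, -0.1462214 ]), [[-1.9, 0.6], [0.9, -0.2], [0.7, -1.9], [0.7, 1.0], [-2.1, 0.3]])
(array([ 0.47485635, -0.11305835, -0.28429453]), [[-0.7, 0.2], [0.8, 0.5], [-1.8, -0.8], [1.3, -0.2]])
[-0.23852239  0.01058581] -0.13807313083372705 home [ 0.49416241 -0.16400069] bar exp [ 0.56583837 -0.13715749] bar seen z.092 [ 0.57494625 -0.07742775] [ 0.5578929 -0.1974468]
```

In the tool's units: 0.02 m is 0.1, -0.0021 m is -0.0105, -0.005 rad is -0.0016.

```bash
echo '[[[0.094, -0.0105, -0.009, 0.1, -0.0016], [0.094, 0, 0, 0.1, 0], [0.094, 0, 0, 0.1, 0], [0.094, 0, 0, 0.065, 0], [0.094, 0, 0, 0, 0], [0.094, 0, 0, 0, 0], [0.094, 0, 0, 0, 0]]]' | python3 -m creep ; python3 go.py .4806 -.1154 .049 -.287
```

```text
time: 2.9
tool_pos: [0.4815, -0.1157, 0.0499]
ee_rot: [3.141, -0.004, -0.288]
wrist_force: [-0.4, 0.0, 0.2]
width: 0.0938
finger_force: 0.0
now [ 0.4815 -0.1157  0.0499] [ 3.1412 -0.0043 -0.288 ] shift now-axes [-0.0009 -0.      0.0009] after-turn axes [-0.0009 -0.      0.0009] turn -0.001 F [-0.4  0.   0.2]
```

```bash
echo '[[[0.05, 0, 0, 0, 0], [0.05, 0, 0, 0, 0], [0.05, 0, 0, 0, 0], [0.05, 0, 0, 0, 0], [0.05, 0, 0, 0, 0], [0.05, 0, 0, 0, 0], [0.05, 0, 0, 0, 0], [0.05, 0, 0, 0, 0], [0.05, 0, 0, 0, 0], [0.05, 0, 0, 0, 0]]]' | python3 -m creep ; python3 go.py .4806 -.1154 .049 -.287
```

```text
time: 3.73
tool_pos: [0.4799, -0.1151, 0.0476]
ee_rot: [3.141, -0.0, -0.288]
wrist_force: [-0.6, -0.2, 1.4]
width: 0.0574
finger_force: 30.0
now [ 0.4799 -0.1151  0.0476] [ 3.1411e+00 -2.0000e-04 -2.8790e-01] shift now-axes [ 0.0008  0.0001 -0.0014] after-turn axes [ 0.0008  0.0001 -0.0014] turn -0.0009 F [-0.6 -0.2  1.4]
```

In the tool's units: 0.011 m is 0.055, 0.005 m is 0.025, -0.048 rad is -0.0153.

```bash
echo '[[[0.05, 0, 0, 0, -0.0153], [0.05, 0, 0, 0, -0.0153], [0.05, 0, 0, 0, -0.0153], [0.05, 0, 0, 0, 0], [0.05, 0.03, 0.055, 0, 0], [0.05, 0.03, 0.055, 0, 0], [0.05, 0.03, 0.055, 0, 0], [0.05, 0.025, 0.05, 0, 0], [0.05, 0, 0, 0, 0], [0.05, 0, 0, 0, 0], [0.05, 0, 0, 0, 0]]]' | python3 -m creep ; python3 go.py .5001 -.1658 .0476 -.144
```

```text
time: 4.65
tool_pos: [0.4969, -0.162, 0.0476]
ee_rot: [3.14, -0.001, -0.145]
wrist_force: [0.4, -2.2, 2.3]
width: 0.0572
finger_force: 30.0
now [ 0.4969 -0.162   0.0476] [ 3.140e+00 -1.200e-03 -1.449e-01] shift now-axes [0.0038 0.0033 0.    ] after-turn axes [0.0038 0.0033 0.    ] turn -0.0009 F [ 0.4 -2.2  2.3]
```

Now I creep in y (towards the side stop) until the force rises, then in x.

In the tool's units: 0.0015 m is 0.0075.

```bash
echo '[[[0.05, 0, 0.0075, 0, 0], [0.05, 0, 0.0075, 0, 0], [0.05, 0, 0, 0, 0], [0.05, 0, 0, 0, 0]]]' | python3 -m creep |grep -E "pos|rot|wrist"; echo '[[[0.05, 0.0075, 0, 0, 0], [0.05, 0.0075, 0, 0, 0], [0.05, 0, 0, 0, 0], [0.05, 0, 0, 0, 0]]]' | python3 -m creep|grep -E "pos|rot|wrist"
python3 - <<'E'
from bench import *
import cv2
s=snapshot("wrist");cv2.imwrite("pics/w2.png",s["color"][60:420,120:600]);print(s["extrinsics"].tolist())
E
```

```text
tool_pos: [0.4962, -0.1629, 0.0476]
ee_rot: [-3.141, -0.0, -0.143]
wrist_force: [0.7, 2.2, 2.7]
tool_pos: [0.4975, -0.1636, 0.0476]
ee_rot: [-3.141, 0.004, -0.144]
wrist_force: [-3.0, 2.6, 6.4]
[[-0.14255342448388225, -0.9897867383102333, -0.0008566405961242033, -0.08928533333306016], [-0.9531684282771926, 0.13704615492468858, 0.26960767562505983, 0.5103026774902649], [-0.26673670258047977, 0.039250020198098076, -0.9629698683816356, 0.37830735731597553], [0.0, 0.0, 0.0, 1.0]]
```

View pics/w2.png

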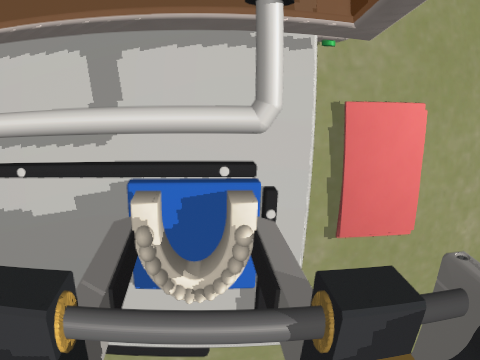

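The wrist crop shows the plate's rear edge (130,181)-(260,181) parallel to the rear stop (lower edge ~y=177), with a small gap. Its right edge (262,190) is at the side stop (264,190). I'll push on a bit, watching the forces.

In the tool's units: 0.001 m is 0.005.

```bash
for i in 1; do echo '[[[0.05, 0.005, 0, 0, 0], [0.05, 0.005, 0, 0, 0], [0.05, 0, 0, 0, 0], [0.05, 0, 0, 0, 0]]]' | python3 -m creep|grep -E "pos|rot|wrist"; echo '[[[0.05, 0.005, 0, 0, 0], [0.05, 0.005, 0, 0, 0], [0.05, 0, 0, 0, 0], [0.05, 0, 0, 0, 0]]]' | python3 -m creep|grep -E "pos|rot|wrist"; echo '[[[0.05, 0, 0.005, 0, 0], [0.05, 0, 0.005, 0, 0], [0.05, 0, 0, 0, 0], [0.05, 0, 0, 0, 0]]]' | python3 -m creep |grep -E "pos|rot|wrist"; done
```

```text
tool_pos: [0.4991, -0.1642, 0.0476]
ee_rot: [3.141, 0.004, -0.144]
wrist_force: [-4.7, 0.7, 5.8]
tool_pos: [0.4998, -0.1644, 0.0476]
ee_rot: [3.141, 0.007, -0.144]
wrist_force: [-7.6, 2.4, 8.9]
tool_pos: [0.4998, -0.1645, 0.0476]
ee_rot: [-3.139, 0.007, -0.143]
wrist_force: [-6.3, 6.6, 10.3]
```

In the tool's units: 0.001 m is 0.005.

```bash
echo '[[[0.05, 0.005, 0, 0, 0], [0.05, 0.005, 0, 0, 0], [0.05, 0, 0, 0, 0], [0.05, 0, 0, 0, 0]]]' | python3 -m creep|grep -E "pos|rot|wrist"; echo '[[[0.05, 0.005, 0.005, 0, 0], [0.05, 0.005, 0.005, 0, 0], [0.05, 0, 0, 0, 0], [0.05, 0, 0, 0, 0]]]' | python3 -m creep|grep -E "pos|rot|wrist"; python3 - <<'E'
from bench import *
import cv2
s=snapshot("wrist");c=s["color"][200:360,230:430];cv2.imwrite("pics/w3.png",cv2.resize(c,None,fx=4,fy=3.7,interpolation=cv2.INTER_CUBIC))
E
```

```text
tool_pos: [0.4999, -0.1645, 0.0476]
ee_rot: [-3.139, 0.012, -0.143]
wrist_force: [-11.5, 6.3, 13.3]
tool_pos: [0.5001, -0.1646, 0.0475]
ee_rot: [-3.135, 0.016, -0.142]
wrist_force: [-14.6, 11.2, 17.2]
```

View pics/w3.png

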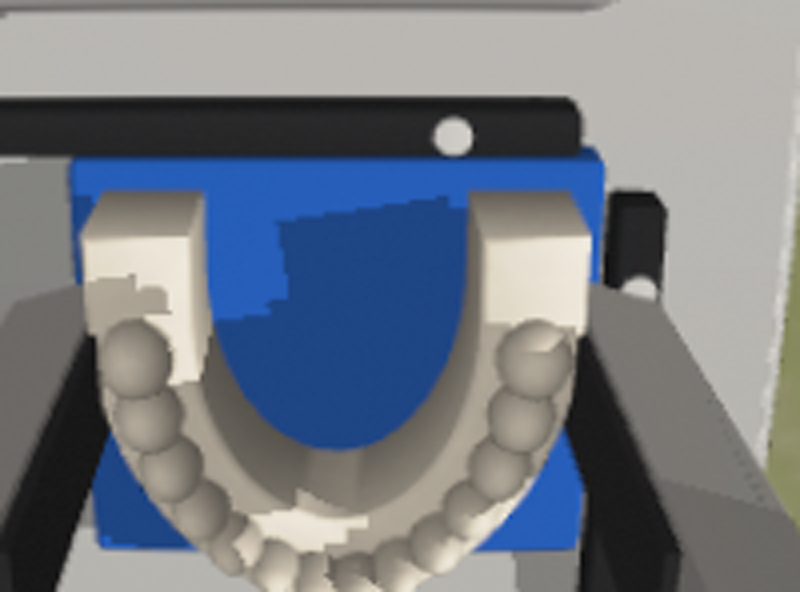

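The plate is flush along the rear stop and tight to the side stop at ~(606,200). I'll relax most of the push before letting go.

In the tool's units: -0.0015 m is -0.0075, -0.0012 m is -0.006.

```bash
echo '[[[0.05, -0.0075, -0.006, 0, 0], [0.05, -0.0075, -0.006, 0, 0], [0.05, -0.005, 0, 0, 0], [0.05, 0, 0, 0, 0], [0.05, 0, 0, 0, 0]]]' | python3 -m creep|grep -E "pos|rot|wrist"
```

```text
tool_pos: [0.5001, -0.1645, 0.0475]
ee_rot: [-3.139, 0.007, -0.143]
wrist_force: [-5.9, 4.8, 8.0]
```

In the tool's units: -0.03 m is -0.15, -0.01 m is -0.05.

```bash
echo '[[[0.094, 0, 0, 0, 0], [0.094, 0, 0, 0, 0], [0.094, 0, 0, 0, 0], [0.094, 0, 0, 0, 0], [0.094, 0, 0, 0, 0], [0.094, 0, 0, 0, 0], [0.094, -0.005, 0, -0.05, 0], [0.094, 0, 0, -0.15, 0], [0.094, 0, 0, -0.15, 0], [0.094, 0, 0, -0.15, 0], [0.094, 0, 0, 0, 0], [0.094, 0, 0, 0, 0], [0.094, 0, 0, 0, 0]]]' | python3 -m creep; python3 - <<'E'
from bench import *
import cv2
s=snapshot("wrist");cv2.imwrite("pics/w4.png",s["color"]);print(s["extrinsics"].tolist())
c=s["color"][170:330,230:430];cv2.imwrite("pics/w4c.png",cv2.resize(c,None,fx=4,fy=3.7,interpolation=cv2.INTER_CUBIC))
E
```

```text
time: 8.58
tool_pos: [0.5014, -0.1661, 0.1474]
ee_rot: [3.142, 0.0, -0.144]
wrist_force: [0.1, -0.3, -1.1]
width: 0.0942
finger_force: 0.0
[[-0.14294593312760853, -0.9897302759868106, -0.0006640763141899034, -0.09090223731713365], [-0.9540202837579775, 0.1376096982898325, 0.26628719292322617, 0.4885125363385657], [-0.26346111360242036, 0.03869821354604245, -0.9638935054702463, 0.4739215724695818], [0.0, 0.0, 0.0, 1.0]]
```

View pics/w4.png

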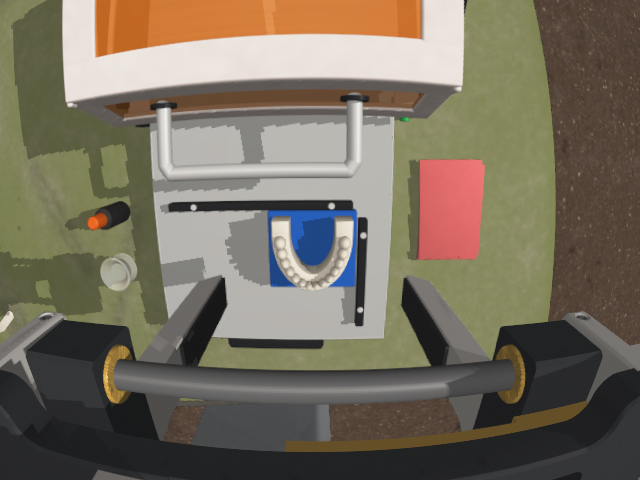

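The plate stays flush in the corner: its rear edge is at (268,211)-(357,210) on the rear stop, and its right edge is at x≈357 on the side stop. The bar corners are at (163,171) and (354,171). I'll triangulate the bar from the two wrist views and check the carrier's pose.

In the tool's units: -0.02 m is -0.1, -0.12 rad is -0.0382.

```bash
python3 - <<'E'
from wf import *
f=(371.648,313.782,241.102)
w1=W(*f,[[-0.2874673193582769,-0.9577903537888999,-0.00042248065465185614,0.027586751846913428],[-0.9238329409705908,0.2771590123742765,0.26403707890625355,0.4720281100006864],[-0.2527750728980172,0.07629233283006062,-0.9645124376972817,0.44184910448513776]])
w4=W(*f,[[-0.14294593312760853,-0.9897302759868106,-0.0006640763141899034,-0.09090223731713365],[-0.9540202837579775,0.1376096982898325,0.26628719292322617,0.4885125363385657],[-0.26346111360242036,0.03869821354604245,-0.9638935054702463,0.4739215724695818]])
for a,b in (((203,143),(164,171)),((413,111),(353,170))):
    r=least_squares(lambda P:np.r_[w1.proj(P)-a,w4.proj(P)-b],[.56,-.14,.09]);print(r.x.round(4),abs(r.fun).max().round(2), w4.back(b,.092))
c=w4.fit([((268,211),(.032,.035,.044)),((357,210),(.032,-.035,.044)),((355,286),(-.032,-.035,.044)),((270,287),(-.032,.035,.044))]);print(c)
u=w4.fit([((169,207),(-.1765,.083,.043)),((353,205),(-.1765,-.067,.043)),((362,218),(-.187,-.0755,.043)),((359,325),(-.282,-.0755,.043)),((167,338),(-.3,.1,.034)),((384,338),(-.3,-.1,.034))]);print(u,rel(u[0],c[0])[:2])
E
echo '[[[0.03, 0, 0, -0.1, -0.0382], [0.03, 0, 0, 0, -0.0382], [0.03, 0, 0, 0, -0.0382], [0.03, 0, 0, 0, -0.0382], [0.03, 0, 0, 0, -0.0382], [0.03, 0, 0, 0, -0.0382], [0.03, 0, 0, 0, -0.0382], [0.03, 0, 0, 0, -0.0382], [0.03, 0, 0, 0, -0.0382], [0.03, 0, 0, 0, -0.0382], [0.03, 0, 0, 0, -0.0382], [0.03, 0, 0, 0, -0.0382], [0.03, 0, 0, 0, -0.0382], [0.03, 0, 0, 0, -0.0035], [0.03, 0, 0, 0, 0], [0.03, 0, 0, 0, 0]]]' | python3 -m creep; python3 go.py .5665 -.1375 .15 1.427
```

```text
[ 0.5749 -0.0793  0.101 ] 1.71 [ 0.57587098 -0.0744285 ]
[ 0.5573 -0.1966  0.0959] 0.94 [ 0.5563592  -0.19729354]
(array([ 0.49375711, -0.1621031 , -0.13721803]), [[-0.9, -0.5], [0.2, -0.0], [0.2, 0.6], [0.3, 0.0]])
(array([ 0.70905972, -0.15626562, -0.13883243]), [[-1.9, 0.4], [-0.3, -0.2], [1.2, 0.0], [0.0, 1.0], [3.6, -3.2], [-0.5, -0.3]]) (array([-0.2124232 , -0.03557637]), np.float64(0.0016144019980057212))
time: 9.97
tool_pos: [0.5012, -0.1659, 0.1663]
ee_rot: [-3.139, -0.0, 1.425]
wrist_force: [-0.3, 0.4, -0.3]
width: 0.0298
finger_force: 0.0
now [ 0.5012 -0.1659  0.1663] [-3.1395e+00 -5.0000e-04  1.4246e+00] shift now-axes [0.0376 0.0605 0.0162] after-turn axes [0.0375 0.0606 0.0163] turn -0.0024 F [-0.3  0.4 -0.3]
```

In the tool's units: 0.0303 m is 0.1515, 0.0188 m is 0.094, -0.0024 rad is -0.0008.

```bash
echo '[[[0.03, 0.094, 0.1515, 0, 0], [0.03, 0.0935, 0.1515, 0, -0.0008], [0.03, 0, 0, 0, 0], [0.03, 0, 0, 0, 0], [0.03, 0, 0, 0, 0], [0.03, 0, 0, 0, 0]]]' | python3 -m creep; python3 go.py .5660 -.137 .074 1.427;python3 - <<'E'
from bench import *
import cv2
s=snapshot("wrist");cv2.imwrite("pics/w5.png",s["color"])
E
```

```text
time: 10.47
tool_pos: [0.5663, -0.1381, 0.1675]
ee_rot: [-3.141, 0.0, 1.428]
wrist_force: [-0.1, -0.3, -0.5]
width: 0.0302
finger_force: 0.0
now [ 0.5663 -0.1381  0.1675] [-3.1412e+00  3.0000e-04  1.4282e+00] shift now-axes [ 0.001  -0.0004  0.0935] after-turn axes [ 0.001  -0.0004  0.0935] turn 0.0012 F [-0.1 -0.3 -0.5]
```

View pics/w5.png

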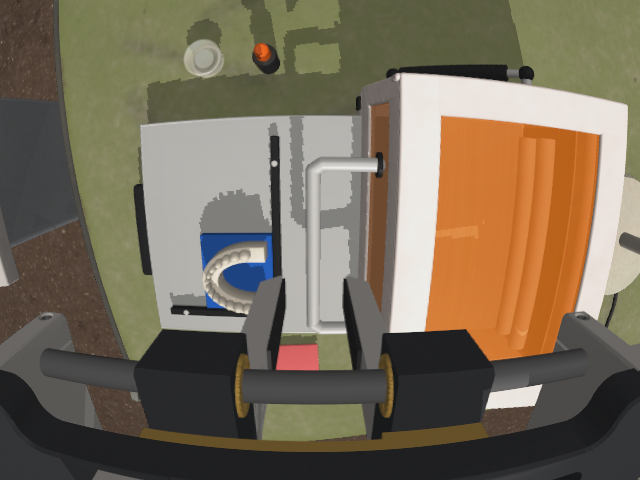

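The bar (x≈313) is centred between the fingertips (283/345) and parallel to the tool's x, so I go down and grip it.

In the tool's units: 0.02 m is 0.1, 0.013 m is 0.065.

```bash
echo '[[[0.03, 0, 0, 0.1, 0], [0.03, 0, 0, 0.1, 0], [0.03, 0, 0, 0.1, 0], [0.03, 0, 0, 0.1, 0], [0.03, 0, 0, 0.065, 0], [0.03, 0, 0, 0, 0], [0.03, 0, 0, 0, 0]]]' | python3 -m creep|grep -E "pos|wrist"; echo '[[[0.004, 0, 0, 0, 0], [0.004, 0, 0, 0, 0], [0.004, 0, 0, 0, 0], [0.004, 0, 0, 0, 0], [0.004, 0, 0, 0, 0], [0.004, 0, 0, 0, 0], [0.004, 0, 0, 0, 0], [0.004, 0, 0, 0, 0]]]' | python3 -m creep; python3 - <<'E'
import numpy as np
q=np.linspace(0,1.0,21);x=.07-.219*np.cos(q-.197);z=.135+.219*np.sin(q-.197)
print(np.c_[q[1:],np.diff(x),np.diff(z),z[1:]-z[0]].round(4))
E
```

```text
tool_pos: [0.5661, -0.138, 0.0743]
wrist_force: [0.4, 0.0, 1.1]
time: 11.77
tool_pos: [0.5655, -0.1378, 0.076]
ee_rot: [-3.139, 0.001, 1.429]
wrist_force: [-6.0, 0.1, 5.3]
width: 0.0091
finger_force: 30.0
[[ 5.000e-02 -1.900e-03  1.080e-02  1.080e-02]
 [ 1.000e-01 -1.300e-03  1.090e-02  2.170e-02]
 [ 1.500e-01 -8.000e-04  1.090e-02  3.260e-02]
 [ 2.000e-01 -2.000e-04  1.090e-02  4.350e-02]
 [ 2.500e-01  3.000e-04  1.090e-02  5.450e-02]
 [ 3.000e-01  9.000e-04  1.090e-02  6.540e-02]
 [ 3.500e-01  1.400e-03  1.090e-02  7.620e-02]
 [ 4.000e-01  1.900e-03  1.080e-02  8.700e-02]
 [ 4.500e-01  2.500e-03  1.070e-02  9.770e-02]
 [ 5.000e-01  3.000e-03  1.050e-02  1.082e-01]
 [ 5.500e-01  3.500e-03  1.040e-02  1.186e-01]
 [ 6.000e-01  4.000e-03  1.020e-02  1.288e-01]
 [ 6.500e-01  4.500e-03  1.000e-02  1.387e-01]
 [ 7.000e-01  5.000e-03  9.700e-03  1.484e-01]
 [ 7.500e-01  5.500e-03  9.500e-03  1.579e-01]
 [ 8.000e-01  6.000e-03  9.200e-03  1.671e-01]
 [ 8.500e-01  6.400e-03  8.900e-03  1.759e-01]
 [ 9.000e-01  6.900e-03  8.500e-03  1.845e-01]
 [ 9.500e-01  7.300e-03  8.200e-03  1.926e-01]
 [ 1.000e+00  7.700e-03  7.800e-03  2.004e-01]]
```

Gripped (30 N). I lift the first half along the arc and check.

In the tool's units: -0.0055 m is -0.0275, -0.0054 m is -0.027.

```bash
echo '[[[0.004, 0, -0.005, -0.027, 0], [0.004, 0, -0.0045, -0.027, 0], [0.004, 0, -0.0035, -0.027, 0], [0.004, 0, -0.003, -0.0275, 0], [0.004, 0, -0.002, -0.0275, 0], [0.004, 0, -0.002, -0.027, 0], [0.004, 0, -0.0005, -0.027, 0], [0.004, 0, -0.0005, -0.0275, 0], [0.004, 0, 0.0005, -0.0275, 0], [0.004, 0, 0.001, -0.027, 0], [0.004, 0, 0.002, -0.0275, 0], [0.004, 0, 0.0025, -0.027, 0], [0.004, 0, 0.0035, -0.0275, 0], [0.004, 0, 0.0035, -0.027, 0], [0.004, 0, 0.0045, -0.027, 0], [0.004, 0, 0.005, -0.027, 0], [0.004, 0, 0.006, -0.0265, 0], [0.004, 0, 0.0065, -0.027, 0], [0.004, 0, 0.0075, -0.0265, 0], [0.004, 0, 0.0075, -0.026, 0]]]' | python3 -m creep
```

```text
time: 13.43
tool_pos: [0.5702, -0.1385, 0.1838]
ee_rot: [-3.136, 0.001, 1.429]
wrist_force: [-9.3, -0.5, 0.5]
width: 0.0088
finger_force: 30.0
```

In the tool's units: -0.0052 m is -0.026, -0.0051 m is -0.0255.

```bash
echo '[[[0.004, 0, 0.0035, -0.026, 0], [0.004, 0, 0.004, -0.026, 0], [0.004, 0, 0.005, -0.0255, 0], [0.004, 0, 0.0105, -0.0255, 0], [0.004, 0, 0.011, -0.025, 0], [0.004, 0, 0.0115, -0.025, 0], [0.004, 0, 0.0125, -0.0245, 0], [0.004, 0, 0.0125, -0.024, 0], [0.004, 0, 0.0135, -0.024, 0], [0.004, 0, 0.014, -0.0235, 0], [0.004, 0, 0.015, -0.023, 0], [0.004, 0, 0.015, -0.023, 0], [0.004, 0, 0.016, -0.0225, 0], [0.004, 0, 0.016, -0.022, 0], [0.004, 0, 0.017, -0.0215, 0], [0.004, 0, 0.0175, -0.021, 0], [0.004, 0, 0.018, -0.0205, 0], [0.004, 0, 0.0185, -0.0205, 0], [0.004, 0, 0, 0, 0], [0.004, 0, 0, 0, 0]]]' | python3 -m creep
```

```text
time: 15.1
tool_pos: [0.6182, -0.1454, 0.2712]
ee_rot: [3.139, 0.001, 1.429]
wrist_force: [-9.0, -1.5, 7.0]
width: 0.0093
finger_force: 30.0
```

In the tool's units: -0.004 m is -0.02, -0.0038 m is -0.019.

```bash
echo '[[[0.004, 0, 0.018, -0.02, 0], [0.004, 0, 0.0185, -0.019, 0], [0.004, 0, 0, 0, 0], [0.004, 0, 0, 0, 0], [0.004, 0, 0, 0, 0]]]' | python3 -m creep
python3 - <<'E'
from bench import *
import cv2
s=snapshot("scene");c=s["color"][90:330,220:480];cv2.imwrite("pics/s6.png",cv2.resize(c,None,fx=2.5,fy=2.5,interpolation=cv2.INTER_CUBIC))
E
```

```text
time: 15.52
tool_pos: [0.6257, -0.1464, 0.2789]
ee_rot: [3.138, 0.001, 1.429]
wrist_force: [-7.1, -0.4, 5.7]
width: 0.009
finger_force: 30.0
```

View pics/s6.png

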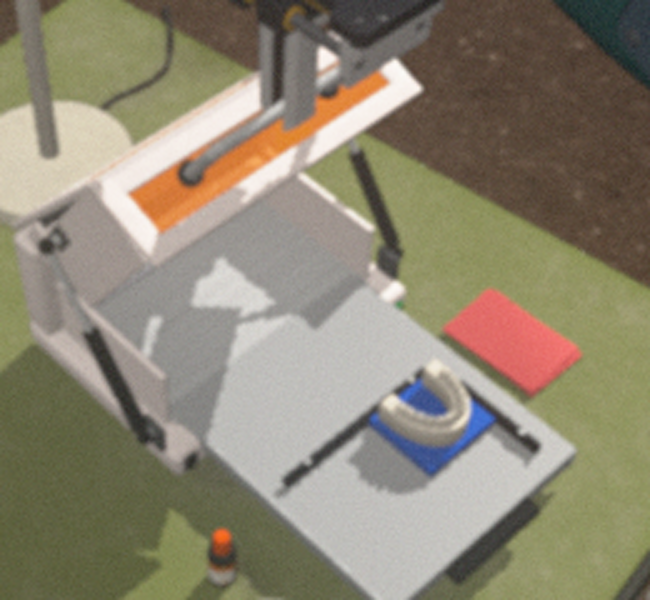

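The hatch stands well open in the grip, with the cast still in its corner at crop ~(435,415) and the bottle upright at (222,555). Now I ease it back to about 0.70 rad.

In the tool's units: 0.005 m is 0.025, -0.0042 m is -0.021.

```bash
echo '[[[0.004, 0, -0.021, 0.02, 0], [0.004, 0, -0.0205, 0.0205, 0], [0.004, 0, -0.02, 0.021, 0], [0.004, 0, -0.0195, 0.0215, 0], [0.004, 0, -0.0185, 0.022, 0], [0.004, 0, -0.018, 0.0225, 0], [0.004, 0, -0.0175, 0.023, 0], [0.004, 0, -0.017, 0.0235, 0], [0.004, 0, -0.0165, 0.024, 0], [0.004, 0, -0.0155, 0.0245, 0], [0.004, 0, -0.015, 0.025, 0], [0.004, 0, -0.014, 0.025, 0], [0.004, 0, 0, 0, 0], [0.004, 0, 0, 0, 0], [0.004, 0, 0, 0, 0], [0.004, 0, 0, 0, 0], [0.004, 0, 0, 0, 0], [0.004, 0, 0, 0, 0]]]' | python3 -m creep
```

```text
time: 17.07
tool_pos: [0.5844, -0.1403, 0.2206]
ee_rot: [3.14, 0.0, 1.429]
wrist_force: [2.4, -3.8, -2.5]
width: 0.0094
finger_force: 30.0
```

```bash
echo '[[[0.004, 0, 0, 0, 0], [0.004, 0, 0, 0, 0], [0.004, 0, 0, 0, 0], [0.004, 0, 0, 0, 0], [0.004, 0, 0, 0, 0], [0.004, 0, 0, 0, 0]]]' | python3 -m creep | grep -E "pos|wrist|finger"; python3 - <<'E'
from bench import *
import numpy as np,cv2
def cen(c):
    c=c.astype(int);m=(c[...,0]>120)&(c[...,0]-c[...,2]>70);r,k=np.nonzero(m);return k.mean().round(2),r.mean().round(2),m.sum()
c=cv2.resize(snapshot("scene")["color"][90:330,220:480],None,fx=2.5,fy=2.5,interpolation=cv2.INTER_CUBIC)
print(cen(c[330:500,330:520]),cen(cv2.imread("pics/s6.png")[330:500,330:520]))
o=get_obs();print(abs(o['qvel']).max(),o['tool_pos'],o['time'])
E
```

```text
tool_pos: [0.5844, -0.1403, 0.2206]
wrist_force: [3.2, -4.9, -1.9]
finger_force: 30.0
(np.float64(106.98), np.float64(97.4), np.int64(2377)) (np.float64(107.04), np.float64(97.33), np.int64(2350))
0.0019262461959092736 [ 0.58437114 -0.14026774  0.22057097] 17.6167
```

Everything is still, the cast hasn't moved, and the hatch stands at about 0.67 rad. I'm handing it in.

```bash
python3 -c "from bench import *;print(close_job())"
```

```text
the job is handed in; nothing more can be done
None
```

I handed the job in at about 17.6 s with the carrier plate flush in the stop corner, the hatch lifted to about 1.0 rad and eased back to about 0.67 rad (worked out from the gripper's position), and the bar held still; the hand-in call gave no verdict.

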